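# Park the frost scraper in its leaning dock and slide the keeper over

## Task

Draw the wide frost scraper up out of the upright white drip stand and slide its blade into the empty wide slot of the leaning dock until its shoulder sits on the dock's mouth, guiding it in by hand, never letting it drop. Only then push the dock's keeper bar by its knob fully over the scraper's shoulder to lock it in, and let go. Leave the jar, the carton and the tin where they stand.

Things in the scene. Friction and masses are not known exactly. Their poses are not given: they have to be found in the camera images.
- scraper: Wide frost scraper, 0.15 to 0.29 kg, at first upright in the stand, blade down. Origin: middle of the line where blade meets shoulder; z along the handle, y along the blade's width, x its thickness. Steel blade 4 (x) by 70 (y), z 0 to -80 mm. Black plastic shoulder 30 (x) by 74 (y), z 0 to 20; handle 24 (x) by 30 (y), z 20 to 106. Turned half round about z it fits as well.
- stand: Fixed white drip stand: base 110 (x) by 120 (y), 10 thick, with an upright slot 6.4 (x) by 74 mm (y) whose walls end 52 mm above the table. Origin: under its centre, on the table. The blade's edge stands on the base, so the scraper's origin starts 90 mm above the table; drawn straight up 45 mm it is clear.
- wide_dock: Fixed dock: steel foot 150 (x) by 100 (y) carrying a leaning aluminium block 37 thick, 100 along y, that holds the wide slot. Origin on the table, straight below the mouth's centre. Its yaw is -1.57 +- 0.3 rad: y points away from the robot. Which of the two docks is on the left varies. The keeper's bracket is on the block's +y side, y = 50 to 98 mm, up to 34 mm above the mouth.
- wide_slot: The wide dock's empty slot. Origin: centre of its mouth, 105 mm above the table. z points out, leaning 30 degrees from vertical to the dock's -x (the robot's left); y level along the slot; x across the gap. Gap 9 (x) by 76 (y), 90 mm deep, flared to 19 (x) over the top 10 mm. Blade enters along -z; home: shoulder on the mouth, scraper's origin at this origin, its z along this z.
- keeper (a joint): Travel (m) of the steel keeper bar (16 wide, 8 thick, underside 26 mm above the mouth) along -y of wide_slot. 0 = open, bar's end 48 mm from the slot's middle, clear of the scraper (starts at 0 to 3 mm); 0.030 = fully over the shoulder, end 18 mm from the middle. Friction about 2 N; stays where left. Shut early, it bars the way.
- keeper_knob (a point): Centre of the top of the keeper's black round knob, 14 diameter, standing 32 mm up from the bar along wide_slot's z. The top lies 66 mm above the mouth plane; at y = 100 mm of wide_slot when open, 70 mm when shut. Push or pinch it towards -y of wide_slot.
- narrow_slot: The neighbouring dock's slot: same build for a 40 mm blade, no keeper, and taken: a narrow scraper (same handle, shoulder 44 wide) is fixed in it. Frame like wide_slot's, mouth centre 105 mm above the table. Not to be used.
- jar: Amber glass jar with a white cap, 64 diameter, 95 tall, loose; origin under its centre. Bystander.
- carton: Cardboard carton 60 by 100 by 70 tall, loose; origin under its centre. Bystander.
- tin: Tin can, 74 diameter, 80 tall, loose; origin under its centre. Bystander.

How it is judged:
On the way, in this order (a step that is already met when the one before it is completed fails the run):
1. the scraper is drawn up clear of the drip stand (z of scraper in the frame of stand above 0.132 m), for 0.1 s.
2. the scraper is fully home in the wide slot while the keeper is still open (x of scraper in the frame of wide_slot between -0.006 and 0.006 m and y of scraper in the frame of wide_slot between -0.007 and 0.007 m and z of scraper in the frame of wide_slot between -0.005 and 0.005 m and angle between the z axis of scraper and the z axis of wide_slot, either way round below 0.12 rad and value of joint keeper below 0.01 m), for 0.2 s.
3. the keeper is fully over the shoulder (x of scraper in the frame of wide_slot between -0.006 and 0.006 m and y of scraper in the frame of wide_slot between -0.007 and 0.007 m and z of scraper in the frame of wide_slot between -0.005 and 0.005 m and angle between the z axis of scraper and the z axis of wide_slot, either way round below 0.12 rad and value of joint keeper above 0.024 m), for 0.2 s.
At the end, for the whole second after the job is handed in: The scraper is at rest in the wide slot, its shoulder within 5 mm of the mouth, within 6 mm across the gap and 7 mm along the slot, in line with it within 0.12 rad, and the keeper is at least 24 mm of its 30 mm over (all of step 3 and linear speed of scraper below 0.02 m/s); the robot touches nothing.
It fails at once if the jar is pushed more than 30 mm or tipped (distance of jar from where it was at the start of the episode above 0.03 m or angle between jar's own z axis and vertical above 0.4 rad).
It fails at once if the carton is pushed more than 30 mm or tipped (distance of carton from where it was at the start of the episode above 0.03 m or angle between carton's own z axis and vertical above 0.4 rad).
It fails at once if the tin is pushed more than 30 mm or tipped (distance of tin from where it was at the start of the episode above 0.03 m or angle between tin's own z axis and vertical above 0.4 rad).
It fails at once if the scraper drops: it moves faster than 0.5 m/s with no finger on it (linear speed of scraper above 0.5 m/s and contact force between the fingers and scraper below 0.1 N).
It also fails if it takes over 69 s, if anything falls off the work surface, if the arm or the gripper's body presses on something with over 40 N, if the wrist force passes 120 N, or if a joint passes its speed limit or range.

## Robot

A 6-joint arm with a two-finger parallel gripper is mounted at the origin on the work surface. World frame = base frame: x ahead of the robot, y to its left, z up, the work surface at z = 0. Lengths are in m, angles in rad, forces in N, time in s.
With the tool pointing down it reaches from about 0.375 to 0.925 m from the base axis. Payload 5.7 kg.
Tool frame: the origin (TCP) lies at the centre of the arm's flange, where the gripper is bolted on; the fingertips stand 173 mm ahead of it and the grasp point (between the pads) lies 155 mm ahead of it (bot.pinch_z is the distance from the TCP to the grasp point, in m); y points along the fingers, x is the direction in which the jaws open and shut, and the axes are right-handed (so a half turn about y gives the same grasp; the last joint's range is limited). The gripper opens to 85 mm and grips with 20 to 120 N. Pads are 22 mm wide; open, the fingers measure 114 mm over their backs; the gripper's body (76 mm by 85 mm) begins 54 mm behind the grasp point. The pads swing forward as they close: fully open they stand 13 mm farther back than shut.
Start: joints at [-1.459, 0.359, 1.51, -0, 1.272, -0.115], TCP at [0.135, -0.585, 0.405] pointing down, gripper open.
Joint ranges: [-2.97, 2.97], [-1.01, 2.36], [0.21, 2.38], [-0.96, 4.11], [0.2, 2.71], [-2.98, 2.98]. Speed limits (rad/s): [2.39, 2.39, 3.14, 3.14, 3.14, 3.14].

## Interface

Orientations are given as a 3x3 rotation matrix whose columns are the frame's x, y, z axes.
In Python, from bench import status, viewer, close_job, models, bot gives the robot as it stands. The module is installed in compiled form; this text tells all that it offers.
- The arm moves only by the tool step_arm, never from a script. Its argument "series" is a list of rows, each a list of 7 numbers: the opening, from 0 (shut) to 1 (fully open), then the shift along the tool's x, y, z in units of 25 mm (1.0 is 25 mm), then the turn, a rotation vector about the tool's x, y, z in units of 5 degrees (1.0 is 5 degrees). In form: [[fingers, x, y, z, ax, ay, az], ...]. A call has exactly 8 rows; each row is the pose to reach, as a shift and turn from the pose commanded when the call began, along the tool's axes at that moment; what a row does not reach only later rows make up. A row lasts 1/10 s, in which the tool goes at most 50 mm and 8.59 degrees, less where a joint would pass 70% of its speed; a pose out of reach is approached as far as the arm can. A call with a gripper value outside its range is refused whole. The fingers move at their own pace and stop on an object; "force" is the grip in N (left out, the last holds). Time passes only in rows, so rows that repeat a pose let the fingers close, or fill a call up. It gives the time, the measured TCP pose, the force and the opening at its end, in the units of the state.
- status.observe(): the state, without advancing time (a new reading comes with each control period).
- viewer.grab_frame(name): name is "scene" or "top" or "wrist"; returns a dict with "pixels" (384x512x3 uint8, blue, green, red), "fx", "fy", "cx", "cy" (pixels), "k1" (the pictures are not rectified: a ray, as slopes to the right and down, at radius r is drawn at 1 + k1 r^2 times it, then the intrinsics apply), "view" (4x4, takes a point from world to camera coordinates). Camera axes: x right, y up, looking along -z (the intrinsics and any distortion apply to the point x, -y, -z); pixel columns grow to the right and rows downward; lengths in m; the calibration is good to about 2 mm. A picture is of the moment at which its call begins. There is no depth.
- close_job(): hands the job in, once; it reports no verdict.
Trained networks look in a picture, given as the dict that the camera call returned (one of the last four; its "shot" number tells which), for a name from the list of things; names that differ only in an ending like _2 or _b are one class to them, and where a whole thing is asked for, a point or a joint stands for the part that bears it (a point fixed in the world has none). Each returns a list of dicts, best first, with "p" (0 to 1); they miss things now and then, are a little off and sometimes report something else, mostly with a low value. They report only what shows in the picture. A call takes as long as a camera call.
- models.boxes_of(picture, label): "location" ([x, y, z] in m, in world coordinates, good to about 4 mm: the middle of the surface that is visible of it).
The state is a dict: "clock": time; "joint_positions": joint angles; "qd": joint speeds; "effort": joint torques, N m; "ee_pos": TCP position; "ee_rot": TCP orientation; "contact_force": force on the tool from outside, world axes, zero at the start; "torque": the same for the moment, N m; "grip_width": finger opening in m.
Only numpy, scipy, OpenCV 4.12 (cv2) and the standard library are available. Lean on these libraries where they do the work, as an engineer would, in place of code of your own. Each camera call takes 0.05 s, during which the arm holds its last target. There are 200 camera calls.

## Working session

There is one attempt and no reset: what is moved stays moved. The work goes in short steps, Python scripts to look and compute and a tool call to move; the robot and the scene stay as the last step left them, time stands still between calls to the robot, and variables do not carry over. Pictures are saved under pics/ and viewed, about 8 in all and at most 12, crops included, and the job is handed in when it is done.

Besides the shell and the picture viewer there is one more tool, called after ">>>" as name(argument=value, ...) on one line, values as JSON. step_arm: Moves the arm, as the interface text tells. Its arguments: {"type":"object","properties":{"series":{"type":"array","items":{"type":"array","items":{"type":"number"}}},"force":{"type":"number"}},"required":["series"]}

```bash
mkdir -p pics; cat > h.py <<'E'
import numpy as np, cv2
from bench import status, viewer, close_job, models, bot
def proj(f,P):
    P=np.atleast_2d(P); c=(np.c_[P,np.ones(len(P))]@np.array(f["view"]).T)[:,:3]
    s=np.c_[c[:,0]/-c[:,2],-c[:,1]/-c[:,2]]; r2=(s**2).sum(1,keepdims=True); s=s*(1+f["k1"]*r2)
    return s*[f["fx"],f["fy"]]+[f["cx"],f["cy"]]
E
python3 - <<'E'
from h import *
np.set_printoptions(precision=4,suppress=True)
ims=[]
for n in ["scene","top"]:
    f=viewer.grab_frame(n); ims.append(f["pixels"]); cv2.imwrite(f"pics/{n}0.png",f["pixels"]); print(n,f["fx"],f["k1"],np.linalg.inv(f["view"])[:3].tolist())
    for l in ["scraper","stand","wide_dock","wide_slot","keeper","keeper_knob","narrow_slot","jar","carton","tin"]:
        print(l,[(np.round(d["location"],3).tolist(),round(d["p"],2)) for d in models.boxes_of(f,l)[:3]])
cv2.imwrite("pics/a.png",np.vstack(ims)[:, :] if 0 else cv2.resize(np.hstack(ims),(1024,384))[:, :])
print(bot.pinch_z,status.observe())
E
```

```text
scene 369.31898983806116 -0.12008763586448212 [[-0.8529373445894145, -0.4301187146977906, 0.29579685169298037, 0.9430161639759846], [0.5218981481162702, -0.6907308293224723, 0.5005129812665172, 0.6185846237522151], [-0.01096399551104506, 0.5812820422911841, 0.8136282800592809, 1.071606545452771]]
scraper [([0.49, 0.334, 0.109], 0.78)]
stand [([0.506, 0.339, 0.01], 0.94)]
wide_dock [([0.574, 0.042, 0.007], 0.97)]
wide_slot [([0.591, 0.039, 0.111], 0.92), ([0.765, 0.27, 0.095], 0.61), ([0.513, -0.23, 0.108], 0.25)]
keeper [([0.593, 0.035, 0.11], 0.71), ([0.64, 0.061, 0.138], 0.42)]
keeper_knob [([0.589, 0.038, 0.112], 0.52), ([0.766, 0.272, 0.096], 0.47), ([0.643, 0.06, 0.134], 0.44)]
narrow_slot [([0.513, -0.232, 0.108], 0.87)]
jar [([0.766, 0.272, 0.096], 0.7), ([0.408, 0.541, 0.066], 0.44)]
carton [([0.404, 0.542, 0.07], 0.72)]
tin [([0.484, -0.425, 0.062], 0.88)]
top 469.8913325380638 -0.023550840199921954 [[-0.03206396485851488, 0.9786384656534417, -0.20307303046202105, 0.23675323298846404], [-0.9994855580392178, -0.03154195395734254, 0.005807272301764547, 0.048758978896120506], [
[... 429 characters left out ...]
.87)]
jar [([0.748, 0.255, 0.093], 0.67)]
carton [([0.39, 0.534, 0.068], 0.59), ([0.494, -0.248, 0.118], 0.54)]
tin [([0.472, -0.443, 0.078], 0.87)]
0.1547 {'clock': 1.1, 'joint_positions': array([-1.4591,  0.3588,  1.5104,  0.    ,  1.2725, -0.1151]), 'qd': array([ 0.0015, -0.0007,  0.0013, -0.0003, -0.0006, -0.0008]), 'effort': array([ -0.0004, -52.7603, -27.9053,  -0.0002,   0.0019,   0.    ]), 'ee_pos': array([ 0.1349, -0.5846,  0.4047]), 'ee_rot': array([[ 0.2248, -0.    ,  0.9744],
       [-0.9744,  0.0001,  0.2248],
       [-0.0001, -1.    ,  0.    ]]), 'contact_force': array([-0.2713, -0.0888, -0.3255]), 'torque': array([-0.0256,  0.0648,  0.002 ]), 'grip_width': 0.08506210481252113}
```

View pics/scene0.png

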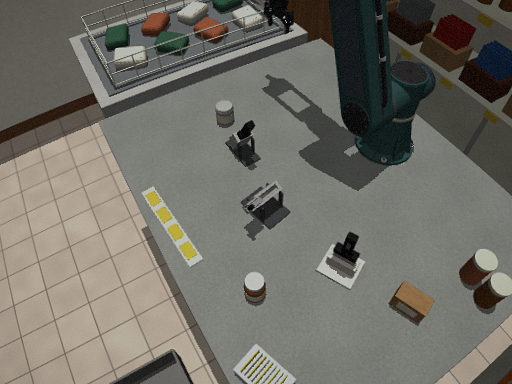

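View pics/top0.png

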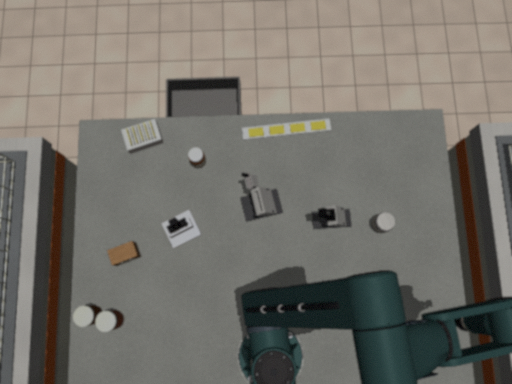

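The top view has the stand and scraper at about (180,228), the wide dock at about (262,200) with its knob at (247,180), the narrow dock at (330,216), and the tin and jar at (385,222) and (196,155). The scene view agrees. The camera detail is coarse, so I'll move the arm and look with the wrist camera.

>>> step_arm(series=[[1,-2,-0.3,2,0,0,0],[1,-4,-0.6,4,0,0,0],[1,-6,-0.9,6,0,0,0],[1,-8,-1.2,8,0,0,0],[1,-10,-1.5,10,0,0,0],[1,-12,-1.8,12,0,0,0],[1,-14,-1.8,14,0,0,0],[1,-16,-1.8,15,0,0,0]])

```text
clock: 1.9
ee_pos: [0.343, -0.2433, 0.4429]
ee_rot: [[0.224, 0.001, 0.974], [-0.974, -0.001, 0.224], [0.001, -1.0, 0.001]]
contact_force: [1.8, -0.5, 1.2]
grip_width: 0.086
```

```bash
cat > look.py <<'E'
import sys
from h import *
np.set_printoptions(precision=4,suppress=True)
f=viewer.grab_frame("wrist"); n=sys.argv[1]; cv2.imwrite(f"pics/{n}.png",f["pixels"])
np.save(f"pics/{n}.npy",{k:f[k] for k in ("pixels","fx","fy","cx","cy","k1","view")},allow_pickle=True)
print(f["fx"],f["k1"]); print(np.linalg.inv(f["view"])[:3])
for l in sys.argv[2:]:
    print(l,[(np.round(d["location"],3).tolist(),round(d["p"],2)) for d in models.boxes_of(f,l)[:3]])
s=status.observe(); print(s["clock"],s["ee_pos"],s["ee_rot"].tolist(),s["joint_positions"],s["contact_force"],s["grip_width"])
E
python3 look.py w1 scraper wide_slot wide_dock keeper_knob stand
```

```text
276.60433321293 -0.0018533039082481641
[[ 0.2245  0.9302  0.2903  0.4181]
 [-0.9745  0.2141  0.0677 -0.2257]
 [ 0.0008 -0.2981  0.9545  0.4125]]
scraper []
wide_slot []
wide_dock []
keeper_knob []
stand []
2.2 [ 0.3419 -0.2455  0.4423] [[0.22464588933009097, -2.932166451660821e-05, 0.9744404669077186], [-0.9744402439406641, -0.0006839128831049105, 0.2246458173481701], [0.0006598453998456124, -0.9999997657016767, -0.00018221042777374804]] [-0.7869  0.0556  1.8145 -0.0005  1.271   0.5575] [-0.7659 -0.2963  0.4477] 0.0853574628571106
```

>>> step_arm(series=[[1,-1.2,0,1.4,0,0,0],[1,-2.4,0,2.7,0,0,0],[1,-3.6,0,4,0,0,0],[1,-4.8,0,5.4,0,0,0],[1,-6.1,0,6.8,0,0,0],[1,-7.4,0,8.2,0,0,0],[1,-7.4,0,8.2,0,0,0],[1,-7.4,0,8.2,0,0,0]])

```text
clock: 3.0
ee_pos: [0.5008, -0.0193, 0.4417]
ee_rot: [[0.225, -0.001, 0.974], [-0.974, -0.0, 0.225], [0.0, -1.0, -0.001]]
contact_force: [0.3, -0.1, -0.2]
grip_width: 0.0855
```

```bash
python3 look.py w2 scraper wide_slot wide_dock keeper_knob keeper stand
```

```text
276.60433321293 -0.0018533039082481641
[[ 0.2251  0.9293  0.2927  0.5757]
 [-0.9743  0.2148  0.0673 -0.0017]
 [-0.0003 -0.3004  0.9538  0.4111]]
scraper [([0.496, 0.296, 0.059], 0.55)]
wide_slot [([0.595, 0.023, 0.102], 0.82)]
wide_dock [([0.591, 0.028, 0.097], 0.98)]
keeper_knob [([0.589, 0.027, 0.098], 0.36)]
keeper [([0.626, 0.058, 0.133], 0.59)]
stand [([0.494, 0.298, 0.011], 0.85)]
3.35 [ 0.4998 -0.0196  0.4423] [[0.22280220914907403, -3.721273600318371e-06, 0.9748636702557154], [-0.9748636691083635, -4.9517136662194995e-05, 0.2228022086978321], [4.7443349609734784e-05, -0.9999999987671025, -1.4660261874840693e-05]] [-0.1774  0.1791  1.6679 -0.0001  1.2946  1.1687] [ 0.0747 -0.3129 -0.2736] 0.08537146410332191
```

View pics/w2.png

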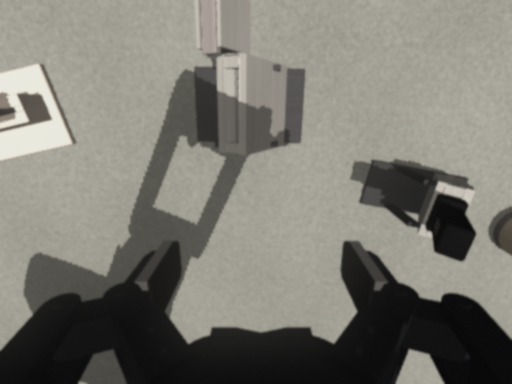

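>>> step_arm(series=[[1,-0.3,0,1,0,0,0],[1,-0.6,0,2,0,0,0],[1,-0.9,0,3,0,0,0],[1,-1.2,0,4,0,0,0],[1,-1.2,0,4,0,0,0],[1,-1.2,0,4,0,0,0],[1,-1.2,0,4,0,0,0],[1,-1.2,0,4,0,0,0]])

```text
clock: 4.15
ee_pos: [0.5901, 0.0327, 0.4423]
ee_rot: [[0.224, -0.0, 0.975], [-0.975, -0.0, 0.224], [-0.0, -1.0, -0.0]]
contact_force: [0.4, -0.5, 0.7]
grip_width: 0.0857
```

```bash
python3 look.py w3 wide_slot wide_dock keeper_knob keeper; python3 - <<'E'
import cv2
a=cv2.imread("pics/w3.png"); cv2.imwrite("pics/w3c.png",cv2.resize(a[40:270,170:360],None,fx=3,fy=2.6*1,interpolation=cv2.INTER_CUBIC) if 0 else cv2.resize(a[30:260,160:400],None,fx=2.6,fy=2.6,interpolation=cv2.INTER_CUBIC))
E
```

```text
276.60433321293 -0.0018533039082481641
[[ 0.2243  0.9297  0.2922  0.6652]
 [-0.9745  0.2141  0.0666  0.0503]
 [-0.0006 -0.2997  0.954   0.4118]]
wide_slot [([0.596, 0.024, 0.107], 0.82)]
wide_dock [([0.59, 0.032, 0.094], 0.83)]
keeper_knob [([0.646, 0.065, 0.141], 0.96)]
keeper [([0.646, 0.064, 0.138], 0.76), ([0.734, 0.24, 0.032], 0.48)]
4.4 [0.5907 0.033  0.4424] [[0.2245506869491002, 0.0001950403361023116, 0.9744623907313993], [-0.9744624102284228, 5.163426766297642e-05, 0.22455068110721757], [-6.519211595372437e-06, -0.9999999796465846, 0.00020165398628386503]] [-0.0609  0.3156  1.4791  0.0001  1.3467  1.2834] [-0.2144  0.0501 -0.02  ] 0.08551410663069371
```

View pics/w3c.png

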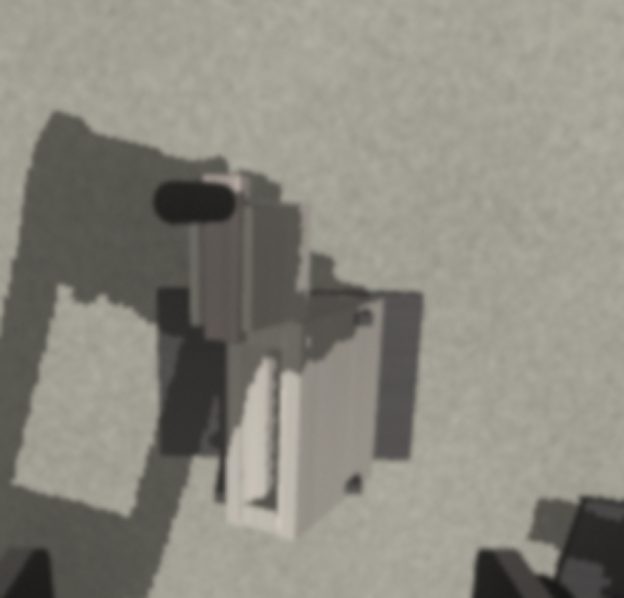

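The crop shows the near corners of the dock's mouth face at (228,522) and (296,538), and the slot's near end at about (261,510). The knob top is at (174,202), and the foot's right edge runs from (423,293) to (410,460). I'll fit x, y and yaw to these.

```bash
cat > fit.py <<'E'
from h import *
from scipy.optimize import least_squares
np.set_printoptions(precision=4,suppress=True)
f=np.load("pics/w3.npy",allow_pickle=True).item()
c30,s30=np.cos(np.pi/6),.5
def slot(p):
    c,s=np.cos(p[2]),np.sin(p[2]); Rz=np.array([[c,-s,0],[s,c,0],[0,0,1]])
    return Rz@np.array([[c30,0,-s30],[0,1,0],[s30,0,c30]]),np.array([p[0],p[1],.105])
M=np.array([[-18.5,-50,0],[18.5,-50,0],[-9.5,-38,0],[9.5,-38,0],[0,99,66]])/1e3
px=np.array([[228,522],[296,538],[245,508],[277,512],[174,202]])/2.6+[160,30]
def res(p):
    R,t=slot(p); return (proj(f,M@R.T+t)-px).ravel()
if __name__=="__main__":
    r=least_squares(res,[.595,.024,-1.57]); print(r.x,r.fun.reshape(-1,2))
    R,t=slot(r.x)
    a=f["pixels"][30:260,160:400]; a=cv2.resize(a,None,fx=2.6,fy=2.6,interpolation=cv2.INTER_CUBIC)
    def poly(P,col):
        q=((proj(f,np.array(P)/1e3@R.T+t)-[160,30])*2.6).round().astype(int); cv2.polylines(a,[q],True,col,1)
    B=lambda x,y0,y1,z:[[-x,y0,z],[x,y0,z],[x,y1,z],[-x,y1,z]]
    poly(B(18.5,-50,50,0),(0,0,255)); poly(B(9.5,-38,38,0),(0,255,0)); poly(B(8,48,107,34),(255,0,0))
    th=np.linspace(0,6.28,20); poly(np.c_[7*np.cos(th),99+7*np.sin(th),66+0*th],(0,255,255))
    cv2.imwrite("pics/w3o.png",a)
E
python3 fit.py
```

```text
[ 0.5656  0.0266 -1.3715] [[-0.1086  0.2492]
 [-0.0855  1.5543]
 [-0.335  -1.5102]
 [ 0.9446  0.5811]
 [-0.3109 -0.5382]]
```

View pics/w3o.png

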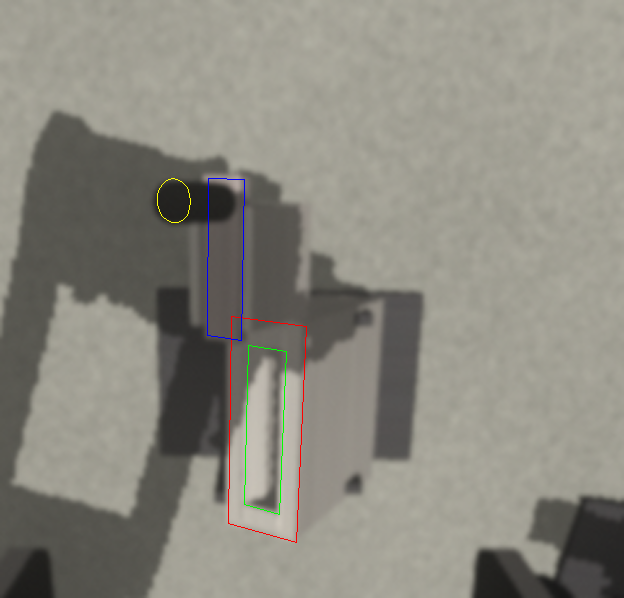

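The overlay matches the mouth, slot, bar and knob to about 1 mm, so the wide slot is at (0.566, 0.027) with yaw -1.37. Next is the stand.

>>> step_arm(series=[[1,-1.6,0,-0.3,0,0,0],[1,-3.2,0,-0.6,0,0,0],[1,-5,0,-1,0,0,0],[1,-7,0,-1.4,0,0,0],[1,-9,0,-1.8,0,0,0],[1,-11,0,-2.2,0,0,0],[1,-12.4,0,-2.5,0,0,0],[1,-12.4,0,-2.5,0,0,0]])

```text
clock: 5.2
ee_pos: [0.4581, 0.3249, 0.4424]
ee_rot: [[0.23, -0.001, 0.973], [-0.973, 0.002, 0.23], [-0.002, -1.0, -0.0]]
contact_force: [-1.1, -0.5, 0.7]
grip_width: 0.0856
```

```bash
python3 look.py w4 scraper stand; python3 - <<'E'
import cv2
a=cv2.imread("pics/w4.png"); cv2.imwrite("pics/w4c.png",cv2.resize(a[30:330,130:400],None,fx=2,fy=2,interpolation=cv2.INTER_CUBIC))
E
```

```text
276.60433321293 -0.0018533039082481641
[[ 0.2297  0.9284  0.292   0.533 ]
 [-0.9733  0.2199  0.0662  0.3429]
 [-0.0027 -0.2994  0.9541  0.4119]]
scraper [([0.49, 0.332, 0.158], 0.76)]
stand [([0.504, 0.338, 0.011], 0.66)]
5.35 [0.4604 0.321  0.4423] [[0.22555428934474075, 0.00030042212436222983, 0.9742305539782338], [-0.9742303966277054, -0.0005770653114690122, 0.2255544308637062], [0.0006299561993534812, -0.9999997883710644, 0.0001625208091392789]] [ 0.4859  0.2707  1.5444 -0.0007  1.3265  1.8294] [ 0.2281 -0.5618 -0.0683] 0.08561075799118162
```

View pics/w4c.png

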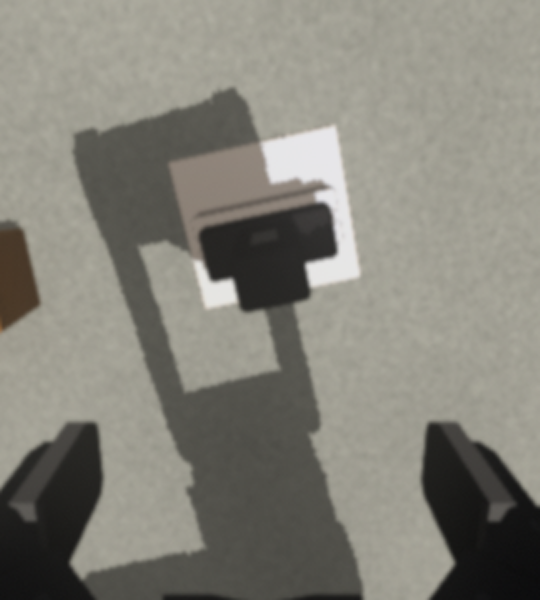

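The stand base corners are at (170,162), (336,126), (360,276) and (205,308) in the crop. The shoulder's far edge runs from (201,230) to (330,205), and the handle top's near edge from (243,310) to (309,296).

```bash
cat > fit2.py <<'E'
from h import *
from scipy.optimize import least_squares
np.set_printoptions(precision=4,suppress=True)
f=np.load("pics/w4.npy",allow_pickle=True).item()
M=np.array([[55,60,10],[55,-60,10],[-55,-60,10],[-55,60,10],[15,37,110],[15,-37,110],[-12,15,196],[-12,-15,196]])/1e3
px=np.array([[170,162],[336,126],[360,276],[205,308],[201,230],[330,205],[243,310],[309,296]])/2+[130,30]
def res(p,i=slice(None)):
    c,s=np.cos(p[2]),np.sin(p[2]); R=np.array([[c,-s,0],[s,c,0],[0,0,1]])
    return (proj(f,M[i]@R.T+[p[0],p[1],0])-px[i]).ravel()
for i in (slice(0,4),slice(4,8),slice(0,8)):
    r=least_squares(res,[.49,.33,.2],args=(i,)); print(r.x,r.fun.reshape(-1,2).tolist())
s=status.observe(); p,R=s["ee_pos"],s["ee_rot"]; print(p,R)
E
python3 fit2.py
```

```text
[0.485  0.3281 0.4365] [[-1.1827532324133756, -0.39626293046484307], [0.7028006013452455, -0.9417451417907614], [0.7879736688014418, 1.0031590091567182], [-0.30044166276513806, 0.7291242676045044]]
[0.4862 0.3284 0.422 ] [[-2.030313665052091, -1.0724175955764963], [0.8695520745539511, -1.6823975657366645], [-1.2863981441504393, 1.026615021600776], [2.1268488108760835, 1.3113004419070364]]
[0.4858 0.3284 0.4334] [[-1.1668420554255192, -1.2034620394777278], [0.8358692451564025, -1.495194963713189], [0.6870178121547497, 0.5785790573665395], [-0.4934194682647046, 0.08527329130239991], [-2.0932068188006383, -0.30408561603198336], [0.6253768919085019, -1.6767565962173023], [-1.0886270300680394, 1.6468728748718036], [2.2300439214241123, 1.5408091242822763]]
[0.4604 0.321  0.4423] [[ 0.2256  0.0003  0.9742]
 [-0.9742 -0.0006  0.2256]
 [ 0.0006 -1.      0.0002]]
```

>>> step_arm(series=[[1,0,0,0.5,0,-1.2,0],[1,0,0,1.05,0,-2.35,0],[1,0,0.4,1.05,0,-2.35,0],[1,0,1.4,1.05,0,-2.35,0],[1,0,2.6,1.05,0,-2.35,0],[1,0,3.8,1.05,0,-2.35,0],[1,0,4.8,1.05,0,-2.35,0],[1,0,5.25,1.05,0,-2.35,0]])

```text
clock: 6.15
ee_pos: [0.4848, 0.3253, 0.308]
ee_rot: [[0.415, -0.005, 0.91], [-0.91, -0.002, 0.415], [0.0, -1.0, -0.005]]
contact_force: [-0.2, 0.3, 0.0]
grip_width: 0.0855
```

```bash
python3 look.py w5 scraper
```

```text
276.60433321293 -0.0018533039082481641
[[ 0.415   0.8666  0.2769  0.5547]
 [-0.9098  0.3954  0.1262  0.3575]
 [-0.0001 -0.3043  0.9526  0.2771]]
scraper [([0.495, 0.335, 0.164], 0.79)]
6.25 [0.4852 0.3259 0.3091] [[0.4161514222887042, -0.003887842954208592, 0.909287016515826], [-0.9092952993437573, -0.0020308709516578326, 0.41614652966776583], [0.00022873223527444637, -0.9999903800738991, -0.004380347157865785]] [ 0.4734  0.4384  1.6481 -0.      1.0595  1.615 ] [-0.1665 -0.6064 -0.0598] 0.08543871228325729
```

View pics/w5.png

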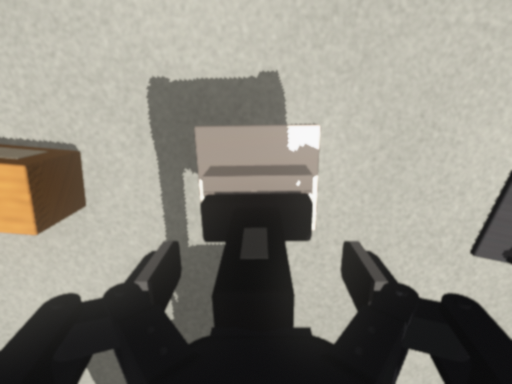

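Jaws straddle the handle (columns 215–293), with the blade parallel to the jaws. A small centring shift, then grip.

>>> step_arm(force=60, series=[[1,-0.08,0,0.05,0,0,0],[0,-0.08,0,0.05,0,0,0],[0,-0.08,0,0.05,0,0,0],[0,-0.08,0,0.05,0,0,0],[0,-0.08,0,0.05,0,0,0],[0,-0.08,0,0.05,0,0,0],[0,-0.08,0,0.05,0,0,0],[0,-0.08,0,0.05,0,0,0]])

```text
clock: 7.05
ee_pos: [0.4865, 0.3296, 0.3117]
ee_rot: [[0.419, 0.001, 0.908], [-0.908, 0.001, 0.419], [0.0, -1.0, 0.001]]
contact_force: [-0.3, -0.7, 6.7]
grip_width: 0.0295
```

```bash
python3 look.py w6 scraper
```

```text
276.60433321293 -0.0018533039082481641
[[ 0.4187  0.8668  0.2708  0.5565]
 [-0.9081  0.3998  0.1244  0.3621]
 [-0.0004 -0.298   0.9546  0.2813]]
scraper [([0.493, 0.334, 0.168], 0.58)]
7.15 [0.4865 0.3296 0.3117] [[0.4185567308572311, 0.0011027866445144565, 0.9081899839327255], [-0.9081906531809281, 0.0004829171292650707, 0.4185564529019297], [2.299796636748662e-05, -0.9999992753260688, 0.0012036687379008784]] [ 0.4779  0.4379  1.641  -0.0001  1.0615  1.6169] [-0.9698 -1.0461  5.7593] 0.02953218567502804
```

>>> step_arm(series=[[0,0,-0.4,0,0,0,0],[0,0,-1,0,0,0,0],[0,0,-1.8,0,0,0,0],[0,0,-2.6,0,0,0,0],[0,0,-3.8,0,0,0,0],[0,0,-5,0,0,0,0],[0,0,-6.2,0,0,0,0],[0,0,-7.5,0,0,0,0]])

```text
clock: 7.95
ee_pos: [0.4855, 0.3293, 0.4992]
ee_rot: [[0.419, -0.002, 0.908], [-0.908, -0.001, 0.419], [-0.0, -1.0, -0.002]]
contact_force: [1.0, 0.2, -3.1]
grip_width: 0.03
```

```bash
python3 look.py w7 scraper; python3 - <<'E'
from fit import *
c=least_squares(res,[.595,.024,-1.57]).x
R,t=slot(c); s=status.observe(); P,Q=s["ee_pos"],s["ee_rot"]
print(R)
# target tool: y=-z_s, x=+y_s
T=np.c_[R[:,1],-R[:,2],np.cross(R[:,1],-R[:,2])]
from scipy.spatial.transform import Rotation as Ro
for d in (.0,.1,.13):
    tcp=t+R[:,2]*(.2217+d); print(d,tcp,"shift",Q.T@(tcp-P)/.025,"rv",Ro.from_matrix(Q.T@T).as_rotvec(degrees=True)/5)
E
```

```text
276.60433321293 -0.0018533039082481641
[[ 0.4187  0.8658  0.2739  0.5554]
 [-0.9081  0.3994  0.1256  0.3617]
 [-0.0007 -0.3014  0.9535  0.4685]]
scraper [([0.494, 0.332, 0.346], 0.79), ([0.731, 0.258, 0.051], 0.55)]
8.05 [0.4869 0.33   0.5035] [[0.4186403258533849, 0.007148298110918816, 0.9081239890034232], [-0.9081518681295168, 0.004043636104439996, 0.4186213484999585], [-0.0006796927545697603, -0.9999662748518933, 0.00818456941977286]] [0.4781 0.2676 1.3988 0.0003 1.467  1.6169] [ 0.7418  0.58   -3.3324] 0.029191742510586594
[[ 0.1714  0.9802 -0.099 ]
 [-0.8489  0.198   0.4901]
 [ 0.5     0.      0.866 ]]
0.0 [0.5437 0.1353 0.297 ] shift [ 8.0305  8.2434 -1.2662] rv [ -5.1535 -14.9794  -3.955 ]
0.1 [0.5338 0.1843 0.3836] shift [ 6.082   4.7845 -0.7767] rv [ -5.1535 -14.9794  -3.955 ]
0.13 [0.5308 0.199  0.4096] shift [ 5.4975  3.7469 -0.6299] rv [ -5.1535 -14.9794  -3.955 ]
```

>>> step_arm(series=[[0,0.3,0,0,-0.5,-1.5,-0.4],[0,0.8,0,0,-1,-3,-0.8],[0,1.3,0,0,-1.5,-4.5,-1.2],[0,1.8,0,0,-2.1,-6,-1.6],[0,2.3,0,0,-2.6,-7.5,-2],[0,2.6,0,0,-3.1,-9,-2.4],[0,3,0,0,-3.6,-10.5,-2.8],[0,3,0,0,-4.1,-12,-3.2]])

```text
clock: 8.85
ee_pos: [0.5177, 0.2605, 0.4969]
ee_rot: [[0.997, 0.022, 0.074], [-0.058, -0.422, 0.905], [0.051, -0.907, -0.419]]
contact_force: [-1.2, 0.6, -2.7]
grip_width: 0.0295
```

```bash
cat > aim.py <<'E'
import sys
from fit import *
from scipy.spatial.transform import Rotation as Ro
c=least_squares(res,[.595,.024,-1.57]).x
R,t=slot(c); s=status.observe(); P,Q=s["ee_pos"],s["ee_rot"]
T=np.c_[R[:,1],-R[:,2],np.cross(R[:,1],-R[:,2])]
print(s["clock"],P,s["joint_positions"],"F slot",R.T@s["contact_force"],"M",R.T@s["torque"],"w",s["grip_width"])
print("scraper in slot mm",1e3*R.T@(P+Q[:,1]*.2217-t),"rv",Ro.from_matrix(Q.T@T).as_rotvec(degrees=True)/5)
for d in map(float,sys.argv[1:]):
    print(d,"shift",Q.T@(t+R[:,2]*(.2217+d)-P)/.025)
E
python3 aim.py .13
```

```text
8.85 [0.5177 0.2605 0.4969] [ 0.4793  0.3312  1.368  -0.395   1.6283  0.5627] F slot [-2.0562 -1.0255 -1.9598] M [ 0.0392  0.5097 -0.0442] w 0.0294578198340426
scraper in slot mm [-31.0863 -14.3967 238.443 ] rv [-0.9572 -2.8836 -0.8408]
0.13 shift [ 0.4858  4.2159 -0.7231]
```

>>> step_arm(series=[[0,0.1,0.4,-0.1,-0.4,-1.2,-0.4],[0,0.2,1,-0.3,-0.8,-2.4,-0.7],[0,0.4,1.8,-0.5,-0.95,-2.9,-0.85],[0,0.5,2.6,-0.7,-0.95,-2.9,-0.85],[0,0.5,3.4,-0.7,-0.95,-2.9,-0.85],[0,0.5,4.2,-0.7,-0.95,-2.9,-0.85],[0,0.5,4.2,-0.7,-0.95,-2.9,-0.85],[0,0.5,4.2,-0.7,-0.95,-2.9,-0.85]])

```text
clock: 9.65
ee_pos: [0.5308, 0.2007, 0.4104]
ee_rot: [[0.981, 0.099, -0.168], [0.195, -0.488, 0.851], [0.002, -0.867, -0.497]]
contact_force: [0.6, 0.4, -1.2]
grip_width: 0.0294
```

```bash
python3 look.py w8; python3 aim.py .095 .07
```

```text
276.60433321293 -0.0018533039082481641
[[ 0.9808 -0.1306 -0.145   0.5214]
 [ 0.1951  0.6663  0.7197  0.2513]
 [ 0.0027 -0.7341  0.679   0.3459]]
9.7 [0.5312 0.2011 0.4113] [[0.9807239271175276, 0.10086252088042415, -0.1673539084121448], [0.19534957691360438, -0.48694486156869465, 0.8513067864122315], [0.00437282275541861, -0.8675894499551562, -0.49726192770778144]] [ 0.4113  0.3651  1.5531 -0.5197  1.3702  0.3599] [ 0.7839  0.4269 -2.1569] 0.02912109173602203
9.7 [0.5312 0.2011 0.4113] [ 0.4113  0.3651  1.5531 -0.5197  1.3702  0.3599] F slot [-1.3065  0.8529 -1.7363] M [0.0666 0.5625 0.0073] w 0.02912109173602203
scraper in slot mm [ -1.5517   1.3566 132.4834] rv [-0.0361 -0.0513  0.0283]
0.095 shift [-0.0359  1.4991 -0.0391]
0.07 shift [-0.0383  2.4991 -0.0422]
```

View pics/w8.png

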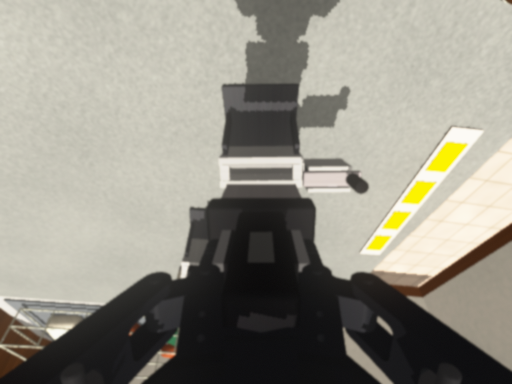

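Well lined up: the mouth spans columns 219–303 and the shoulder 207–316, both centred at about 261. I'll overlay the predictions on a zoom to check the offset across the gap.

```bash
python3 - <<'E'
from fit import *
import fit
c=least_squares(res,[.595,.024,-1.57]).x
f=np.load("pics/w8.npy",allow_pickle=True).item()
R,t=slot(c); s=status.observe(); P,Q=s["ee_pos"],s["ee_rot"]
a=cv2.resize(f["pixels"][140:270,190:390],None,fx=4,fy=4,interpolation=cv2.INTER_CUBIC)
a=cv2.convertScaleAbs(a,alpha=1.5,beta=25)
S=np.c_[-Q[:,2],Q[:,0],-Q[:,1]]; o=P+Q[:,1]*.2217
def poly(p,col,R=R,t=t):
    q=((proj(f,np.array(p)/1e3@R.T+t)-[190,140]+.5)*4-.5).round().astype(int); cv2.polylines(a,[q],True,col,1); print(q.tolist())
B=lambda x,y0,y1,z:[[-x,y0,z],[x,y0,z],[x,y1,z],[-x,y1,z]]
poly(B(18.5,-50,50,0),(0,0,255)); poly(B(9.5,-38,38,0),(0,255,0)); poly(B(8,48,107,34),(255,0,0))
th=np.linspace(0,6.28,20); poly(np.c_[7*np.cos(th),99+7*np.sin(th),66+0*th],(0,255,255))
poly(B(15,-37,37,20),(255,0,255),S,o); poly(B(12,-15,15,106),(255,255,0),S,o)
cv2.imwrite("pics/w8o.png",a)
E
```

```text
[[111, 74], [117, 194], [445, 193], [450, 73]]
[[152, 104], [155, 166], [406, 165], [408, 103]]
[[459, 135], [456, 192], [673, 191], [679, 134]]
[[684, 224], [694, 223], [703, 218], [710, 212], [715, 203], [716, 194], [715, 186], [711, 178], [704, 172], [695, 169], [686, 169], [676, 172], [668, 178], [662, 186], [659, 195], [659, 204], [662, 212], [667, 218], [675, 223], [684, 224]]
[[60, 255], [71, 419], [501, 420], [512, 255]]
[[120, 611], [131, 820], [441, 821], [452, 612]]
```

View pics/w8o.png

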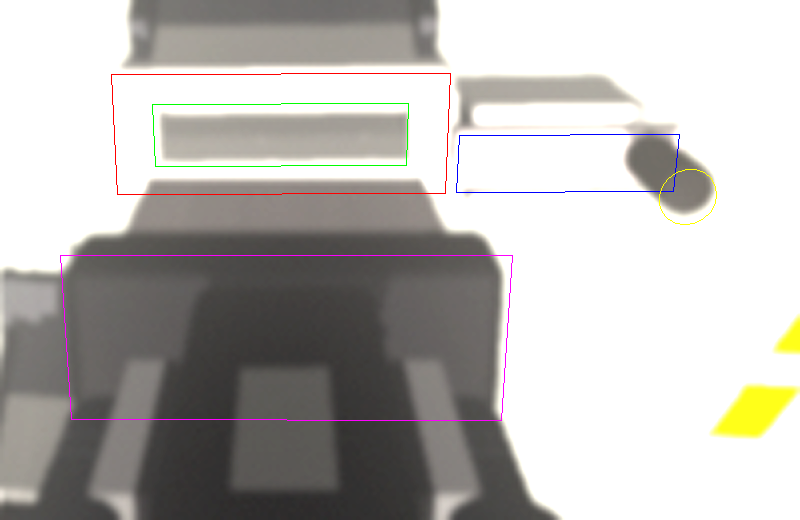

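```bash
python3 - <<'E'
from fit import *
f=np.load("pics/w8.npy",allow_pickle=True).item()
s=status.observe(); P,Q=s["ee_pos"],s["ee_rot"]
S=np.c_[-Q[:,2],Q[:,0],-Q[:,1]]; o=P+Q[:,1]*.2217
for p in ([-15,-37,20],[-15,37,20],[-15,-37,0],[-15,37,0],[-2,-35,-80],[-2,35,-80],[2,-35,-80],[-2,-35,-78]):
    print(p,((proj(f,np.array(p)/1e3@S.T+o)-[190,140]+.5)*4-.5).round(1))
E
```

```text
[-15, -37, 20] [[ 60.3 254.9]]
[-15, 37, 20] [[512.2 255.4]]
[-15, -37, 0] [[ 81.8 217.2]]
[-15, 37, 0] [[490.6 217.6]]
[-2, -35, -80] [[148.  168.4]]
[-2, 35, -80] [[424.1 168.6]]
[2, -35, -80] [[148.6 183.5]]
[-2, -35, -78] [[147.1 170.5]]
```

The image puts the blade about 1 mm off in x and 0.3 mm in y, so I'll go straight in and watch the force.

>>> step_arm(series=[[0,0,0.4,0.03,0,0,0],[0,0,0.9,0.03,0,0,0],[0,0,1.3,0.03,0,0,0],[0,0,1.6,0.03,0,0,0],[0,0,1.9,0.03,0,0,0],[0,0,2.1,0.03,0,0,0],[0,0,2.3,0.03,0,0,0],[0,0,2.5,0.03,0,0,0]])

```text
clock: 10.5
ee_pos: [0.5375, 0.1708, 0.3564]
ee_rot: [[0.981, 0.101, -0.167], [0.195, -0.487, 0.851], [0.005, -0.867, -0.498]]
contact_force: [-0.0, -0.3, -1.9]
grip_width: 0.0295
```

```bash
python3 aim.py 0
```

```text
10.5 [0.5375 0.1708 0.3564] [ 0.3593  0.4103  1.6342 -0.5472  1.237   0.3842] F slot [-0.6741 -0.0797 -1.8   ] M [0.0325 0.5453 0.0247] w 0.029515287953453245
scraper in slot mm [-2.1745  1.5774 69.4658] rv [-0.0327 -0.0547  0.0323]
0.0 shift [-0.0455  2.7783 -0.0698]
```

>>> step_arm(series=[[0,0,0.25,0,0,0,0],[0,0,0.5,0,0,0,0],[0,0,0.75,0,0,0,0],[0,0,1,0,0,0,0],[0,0,1.25,0,0,0,0],[0,0,1.5,0,0,0,0],[0,0,1.75,0,0,0,0],[0,0,2,0,0,0,0]])

```text
clock: 11.3
ee_pos: [0.5424, 0.1463, 0.3128]
ee_rot: [[0.981, 0.101, -0.167], [0.195, -0.487, 0.851], [0.005, -0.867, -0.498]]
contact_force: [0.4, 1.0, -2.8]
grip_width: 0.0298
```

```bash
python3 aim.py 0
```

```text
11.3 [0.5424 0.1463 0.3128] [ 0.3163  0.4556  1.6891 -0.5776  1.1327  0.4077] F slot [-2.21    0.6247 -1.9495] M [0.0113 0.5065 0.0005] w 0.029805233450013194
scraper in slot mm [-2.3497  1.5585 19.2151] rv [-0.0327 -0.0538  0.0292]
0.0 shift [-0.0413  0.7682 -0.0711]
```

>>> step_arm(series=[[0,0,0.15,0,0,0,0],[0,0,0.3,0,0,0,0],[0,0,0.42,0,0,0,0],[0,0,0.53,0,0,0,0],[0,0,0.62,0,0,0,0],[0,0,0.69,0,0,0,0],[0,0,0.75,0,0,0,0],[0,0,0.8,0,0,0,0]])

```text
clock: 12.1
ee_pos: [0.5444, 0.1373, 0.2968]
ee_rot: [[0.981, 0.101, -0.166], [0.195, -0.487, 0.851], [0.005, -0.868, -0.497]]
contact_force: [-7.0, 8.9, 14.8]
grip_width: 0.0296
```

```bash
python3 aim.py 0
```

```text
12.1 [0.5444 0.1373 0.2968] [ 0.3002  0.4742  1.707  -0.591   1.0943  0.4185] F slot [-1.3565 -5.0451 17.911 ] M [-1.0269  0.5928  0.0752] w 0.029637619619268862
scraper in slot mm [-2.4275  1.7517  0.7679] rv [-0.0355 -0.0627  0.0341]
0.0 shift [-0.0433  0.0303 -0.07  ]
```

>>> step_arm(series=[[0,0,0,0,0,0,0],[0,0,0,0,0,0,0],[0.6,0,0,0,0,0,0],[0.8,0,0,0,0,0,0],[0.8,0,0,0,0,0,0],[0.8,0,0,0,0,0,0],[0.8,0,0,0,0,0,0],[0.8,0,0,0,0,0,0]])

```text
clock: 12.9
ee_pos: [0.5444, 0.1368, 0.2958]
ee_rot: [[0.981, 0.101, -0.167], [0.195, -0.487, 0.851], [0.004, -0.867, -0.498]]
contact_force: [-0.1, 0.0, 0.5]
grip_width: 0.0685
```

```bash
python3 aim.py 0.07; python3 look.py w9 scraper keeper_knob
```

```text
12.9 [0.5444 0.1368 0.2958] [ 0.2993  0.4755  1.708  -0.5919  1.0927  0.4184] F slot [ 0.1859 -0.0673  0.4335] M [-0.0175  0.1948  0.012 ] w 0.0685204710730163
scraper in slot mm [-2.377   1.5564 -0.3762] rv [-0.0319 -0.0531  0.0272]
0.07 shift [-0.0341 -2.8154 -0.0628]
276.60433321293 -0.0018533039082481641
[[ 0.9807 -0.1292 -0.1465  0.5351]
 [ 0.1953  0.6665  0.7195  0.1874]
 [ 0.0047 -0.7342  0.6789  0.2312]]
scraper [([0.554, 0.086, 0.172], 0.7)]
keeper_knob [([0.644, 0.065, 0.138], 0.92)]
13.05 [0.5444 0.1368 0.2958] [[0.9807468159490577, 0.10090618532407539, -0.1671933753745308], [0.19523344602754686, -0.4872356560069681, 0.8511670324135377], [0.004425444383834775, -0.8674210957077323, -0.49755508053199765]] [ 0.2994  0.4755  1.708  -0.5918  1.0927  0.4184] [ 0.0143 -0.1218  0.4013] 0.06843155643034103
```

View pics/w9.png

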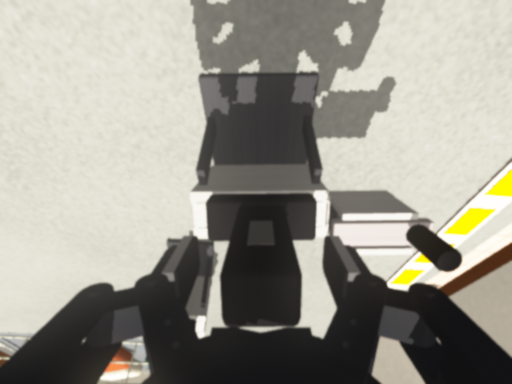

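The shoulder sits on the mouth (cols 207–315, rows 195–238) and the knob is still open at (435,248). I'll retreat up, go over the knob, and pinch it.

>>> step_arm(series=[[0.8,0,-0.6,0,0,0,0],[0.8,0,-1.6,0,0,0,0],[0.8,0,-3,0,0,0,0],[0.8,0,-3.2,0,0,0,0],[0.7,1.3,-3.2,0,0,0,0],[0.7,2.6,-3.2,0,0,0,0],[0.7,3.98,-3.2,0,0,0,0],[0.7,3.98,-3.2,0,0,0,0]])

```text
clock: 13.85
ee_pos: [0.6374, 0.1955, 0.3651]
ee_rot: [[0.981, 0.104, -0.166], [0.196, -0.486, 0.852], [0.008, -0.867, -0.497]]
contact_force: [-0.1, -0.3, 0.1]
grip_width: 0.0597
```

```bash
python3 aim.py; python3 look.py w10 scraper keeper_knob
```

```text
13.85 [0.6374 0.1955 0.3651] [ 0.3417  0.5333  1.3894 -0.5326  1.3306  0.3061] F slot [ 0.2715 -0.1337 -0.0187] M [-0.0052  0.2148 -0.0659] w 0.05972686715123428
scraper in slot mm [ -1.701  105.0508  79.2045] rv [-0.0341 -0.0694  0.0637]
276.60433321293 -0.0018533039082481641
[[ 0.9806 -0.127  -0.1491  0.6283]
 [ 0.1956  0.6671  0.7188  0.2462]
 [ 0.0081 -0.7341  0.679   0.3005]]
scraper [([0.568, 0.079, 0.17], 0.96), ([0.636, 0.065, 0.134], 0.31)]
keeper_knob [([0.643, 0.062, 0.134], 0.88)]
14.0 [0.6332 0.1949 0.3647] [[0.9808795198012566, 0.09872546683186426, -0.16771597965992036], [0.19460357333943518, -0.48783386348884517, 0.8509686074568614], [0.002194738704124668, -0.8673358079961748, -0.49771857438681477]] [ 0.3428  0.5296  1.3974 -0.5316  1.3326  0.3069] [-0.4172 -1.0078  0.1278] 0.05974911007006344
```

View pics/w10.png

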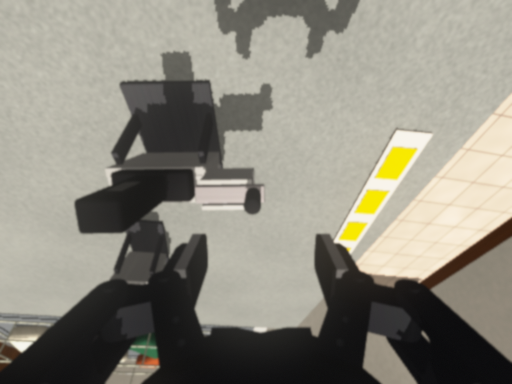

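The knob top is at (253,204), midway between the fingers at column 261, and the scraper is still seated. Descending.

>>> step_arm(series=[[0.7,0,0.4,0,0,0,0],[0.7,0,1,0,0,0,0],[0.7,0,1.6,0,0,0,0],[0.7,0,2.2,0,0,0,0],[0.7,0,2.7,0,0,0,0],[0.7,0,3.1,0,0,0,0],[0.7,0,3.35,0,0,0,0],[0.7,0,3.35,0,0,0,0]])

```text
clock: 14.8
ee_pos: [0.6422, 0.1539, 0.292]
ee_rot: [[0.981, 0.099, -0.167], [0.195, -0.488, 0.851], [0.003, -0.867, -0.498]]
contact_force: [0.0, 0.3, -0.6]
grip_width: 0.0597
```

```bash
python3 aim.py; python3 look.py w11
```

```text
14.8 [0.6422 0.1539 0.292 ] [ 0.2806  0.5945  1.4809 -0.5674  1.1758  0.338 ] F slot [-0.5309  0.1059 -0.3712] M [-0.0136  0.2419  0.0484] w 0.059657566048174966
scraper in slot mm [ -2.0216 100.5017  -4.9089] rv [-0.0316 -0.0505  0.0105]
276.60433321293 -0.0018533039082481641
[[ 0.9808 -0.1298 -0.1453  0.6329]
 [ 0.1948  0.6663  0.7198  0.2045]
 [ 0.0034 -0.7343  0.6789  0.2275]]
14.85 [0.6424 0.1543 0.2927] [[0.9807997027681504, 0.10042140375346928, -0.16717501224193365], [0.1949765928992967, -0.48731922447072706, 0.8511780669652098], [0.004008899012187302, -0.8674304093870769, -0.49754237367211057]] [ 0.281   0.5938  1.4802 -0.5673  1.1763  0.3379] [-0.1198  0.2578  0.6489] 0.05942589629968448
```

View pics/w11.png

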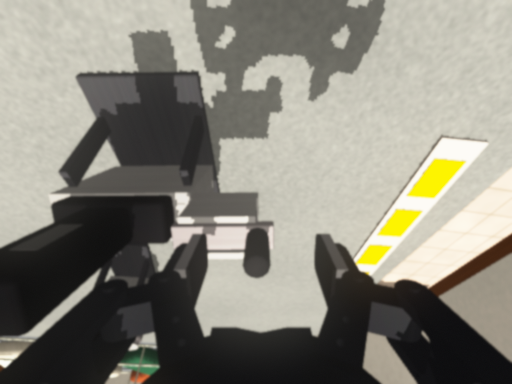

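The knob top at (257,268) sits between the fingers. I've viewed all 12 pictures, so the rest is by numbers. I'll pinch the knob and slide it.

>>> step_arm(force=30, series=[[0,0,0,0,0,0,0],[0,0,0,0,0,0,0],[0,0,0,0,0,0,0],[0,0,0,0,0,0,0],[0,0,0,0,0,0,0],[0,0,0,0,0,0,0],[0,0,0,0,0,0,0],[0,0,0,0,0,0,0]])

```text
clock: 15.65
ee_pos: [0.6418, 0.1547, 0.2936]
ee_rot: [[0.981, 0.1, -0.167], [0.195, -0.487, 0.851], [0.004, -0.867, -0.498]]
contact_force: [-3.8, 3.0, 5.6]
grip_width: 0.0128
```

```bash
python3 aim.py
```

```text
15.65 [0.6418 0.1547 0.2936] [ 0.2819  0.5924  1.4803 -0.5668  1.1779  0.3379] F slot [-0.3602 -3.1513  6.6947] M [-0.6738  0.2012  0.0226] w 0.012832068001565076
scraper in slot mm [ -1.9366 100.4488  -3.1038] rv [-0.0317 -0.0544  0.0205]
```

>>> step_arm(series=[[0,-0.15,0,0,0,0,0],[0,-0.3,0,0,0,0,0],[0,-0.5,0,0,0,0,0],[0,-0.7,0,0,0,0,0],[0,-0.85,0,0,0,0,0],[0,-1,0,0,0,0,0],[0,-1.1,0,0,0,0,0],[0,-1.15,0,0,0,0,0]])

```text
clock: 16.45
ee_pos: [0.6141, 0.1489, 0.2936]
ee_rot: [[0.981, 0.102, -0.167], [0.196, -0.487, 0.851], [0.006, -0.867, -0.498]]
contact_force: [1.3, 2.9, 5.9]
grip_width: 0.0121
```

```bash
python3 aim.py
```

```text
16.45 [0.6141 0.1489 0.2936] [ 0.2854  0.5584  1.5496 -0.5755  1.1477  0.3621] F slot [0.7342 1.8511 6.3671] M [0.3834 0.0885 0.0028] w 0.01208982195208694
scraper in slot mm [-1.7796 72.6127 -3.2294] rv [-0.0299 -0.0565  0.046 ]
```

>>> step_arm(series=[[0,-0.05,0,0,0,0,0],[0,-0.1,0,0,0,0,0],[0,-0.15,0,0,0,0,0],[0,-0.15,0,0,0,0,0],[0,-0.15,0,0,0,0,0],[0,-0.15,0,0,0,0,0],[0,-0.15,0,0,0,0,0],[0,-0.15,0,0,0,0,0]])

```text
clock: 17.25
ee_pos: [0.6115, 0.1483, 0.2936]
ee_rot: [[0.98, 0.105, -0.167], [0.197, -0.486, 0.851], [0.008, -0.867, -0.497]]
contact_force: [5.7, 3.0, 3.1]
grip_width: 0.0127
```

```bash
python3 aim.py
```

```text
17.25 [0.6115 0.1483 0.2936] [ 0.2856  0.5547  1.5569 -0.5769  1.1426  0.3651] F slot [-0.0252  6.1374  3.5513] M [ 0.8593  0.1338 -0.0623] w 0.012722272565398186
scraper in slot mm [-1.7844 70.4978 -3.2151] rv [-0.033  -0.0604  0.0727]
```

>>> step_arm(series=[[0.45,0,0,0,0,0,0],[0.45,0,0,0,0,0,0],[0.45,0,0,0,0,0,0],[0.45,0,0,0,0,0,0],[0.45,0,-0.5,0,0,0,0],[0.45,0,-1.5,0,0,0,0],[0.45,0,-3,0,0,0,0],[0.45,0,-4,0,0,0,0]])

```text
clock: 18.05
ee_pos: [0.6001, 0.1979, 0.3821]
ee_rot: [[0.981, 0.102, -0.167], [0.195, -0.487, 0.851], [0.005, -0.868, -0.497]]
contact_force: [0.5, 0.5, 0.5]
grip_width: 0.0382
```

```bash
python3 look.py w12 scraper keeper_knob; python3 aim.py; python3 - <<'E'
from fit import *
c=least_squares(res,[.595,.024,-1.57]).x; R,t=slot(c)
f=np.load("pics/w12.npy",allow_pickle=True).item()
f0=np.load("pics/w10.npy",allow_pickle=True).item()
# dark-pixel test: centroid of dark blob near predicted knob for shut / open
for ff,k in((f,.03),(f0,0)):
    q=proj(ff,(np.array([[-.002,.1-k+.0015,.066],[-.002,.1-k+.0015,.05]])@R.T+t)); g=cv2.cvtColor(ff["pixels"],cv2.COLOR_BGR2GRAY)
    print(k,q); u,v=q[0].astype(int); print(g[v-16:v+20:4,u-24:u+26:4])
E
```

```text
276.60433321293 -0.0018533039082481641
[[ 0.9807 -0.1285 -0.1474  0.5908]
 [ 0.1955  0.667   0.7189  0.2486]
 [ 0.0059 -0.7339  0.6793  0.3176]]
scraper [([0.56, 0.082, 0.175], 0.69)]
keeper_knob [([0.612, 0.057, 0.138], 0.83), ([0.608, 0.047, 0.125], 0.48)]
18.2 [0.6004 0.1979 0.3818] [[0.9804866806117785, 0.104472743853521, -0.1665272198008871], [0.19641997763621674, -0.4858705480678994, 0.8516742352012224], [0.008066072667940146, -0.8677645166241332, -0.49691013489342295]] [ 0.3643  0.4737  1.4511 -0.5291  1.3387  0.3252] [ 0.7792 -0.0482 -0.9828] 0.03835982970784828
18.2 [0.6004 0.1979 0.3818] [ 0.3643  0.4737  1.4511 -0.5291  1.3387  0.3252] F slot [-0.3169  0.7542 -0.9519] M [ 0.0174  0.2691 -0.0361] w 0.03835982970784828
scraper in slot mm [-1.8371 69.4271 98.5336] rv [-0.0406 -0.0615  0.0712]
0.03 [[263.4062 198.0506]
 [263.1722 192.4306]]
[[184 186 187 188 181  85  62 102 179  90  90  90  91]
 [194 195 195 195 165  48  47  53 186  87  79  87  84]
 [193 194 194 194 128  48  48  49 176  67  65  66  68]
 [203 200 198 199 125  55  57  54 163  75  74  74  76]
 [174 167 178 178 103  59  60  61 156 184 184 184 187]
 [177 188 205 206 166  63  63  68 191 203 199 198 197]
 [175 173 174 179 179 162 139 169 175 176 177 176 177]
 [173 175 175 174 175 177 175 174 174 174 176 176 176]
 [173 174 175 177 174 175 175 173 178 176 178 180 177]]
0 [[255.3739 206.0654]
 [255.6089 199.4608]]
[[200 201 201 202 115  51  51  99 188 180 177 177 180]
 [201 202 203 200  58  50  51  66 187 179 177 178 182]
 [200 201 202 192  53  52  52  62 188 182 178 178 177]
 [177 177 178 156  58  60  60  63 187 181 181 182 184]
 [220 221 221 160  61  64  64  69 182 181 182 180 181]
 [200 194 191 177  70  67  67 117 181 181 181 187 185]
 [180 182 182 179 168 133 147 179 180 180 182 186 184]
 [181 178 181 179 177 182 181 182 185 183 181 185 181]
 [183 180 181 182 181 182 182 182 178 184 183 184 183]]
```

```bash
python3 -c "
from h import *
f=viewer.grab_frame('top');print([(d['location'],d['p']) for l in ('jar','carton','tin') for d in models.boxes_of(f,l)[:1]])
print(status.observe()['contact_force']); print(close_job())"
```

```text
[([0.7566, 0.2568, 0.0944], 0.71), ([0.3892, 0.534, 0.0695], 0.84), ([0.474, -0.4441, 0.0752], 0.57)]
[ 0.31659833 -0.0815535   0.6287377 ]
the job is handed in; nothing more can be done
None
```

The scraper is in the wide slot with its shoulder on the dock's mouth, the keeper is pushed over it, and I handed the job in at about 18 s. The hand-in gave no verdict.

I drew the scraper straight up out of the stand, tilted it in line with the slot and guided it in by hand. It met the mouth with about 18 N of contact force, and only then did I release it. I then pinched the knob, slid the keeper across, let go and backed off.

**Last checks:**
- **Scraper:** after release the wrist picture showed the shoulder seated on the mouth. Once the keeper was across I had only a network detection near the earlier spot (about 6 to 8 mm spread), because all 12 picture views were used.
- **Keeper:** it moved about 30 mm until it met its stop at about 6 N. In the final picture the knob's pixels lay where they should be when shut. The network had it moved about 31 mm.
- **Bystanders:** the tin and carton were within about 3 mm of where they were first seen. The jar read 9 mm off along x. The arm was never near it, so I put this down to detector noise.
- **Touching:** the force reading was under 1 N at hand-in, so the robot was touching nothing.

**Disagreement:** the scraper seated about 2.4 mm across and 1.6 mm along the slot from where my dock fit put it. The close-up picture had already suggested an offset of that size, which fits the camera calibration and how the scraper sat in the grip. Both are within the 6 mm and 7 mm limits.

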